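# Seat the drawer, then crack the stuck chamber lid and hold it ajar

## Robot

A 7-joint arm with a two-finger parallel gripper is mounted at the origin on the work surface. World frame = base frame: x ahead of the robot, y to its left, z up, the work surface at z = 0. Lengths are in m, angles in rad, forces in N, time in s.
With the tool pointing down it reaches from about 0.4 to 0.9 m from the base axis. Payload 5.5 kg.
Tool frame: the origin (TCP) lies midway between the tips of the shut fingers; the grasp point (between the pads) lies 19 mm behind it (manip.grip_depth is the distance from the TCP to the grasp point, in m); z points along the fingers, x is the direction in which the jaws open and shut, and the axes are right-handed (so a half turn about z gives the same grasp; the last joint's range is limited). The gripper opens to 92 mm and grips with 3 to 60 N. Pads are 19 mm wide; open, the fingers measure 130 mm over their backs; the gripper's body (75 mm by 190 mm) begins 47 mm behind the grasp point.
Start: joints at [1.502, 0.501, -0.427, 1.55, 0.221, 1.138, -0.21], TCP at [0.212, -0.615, 0.227] pointing down, gripper open.
Joint ranges: [-2.88, 2.88], [-0.31, 2.03], [-1.54, 1.56], [0.2, 2.42], [-1.41, 4.55], [0.19, 2.02], [-2.57, 2.57]. Speed limits (rad/s): [2.57, 2.57, 3.14, 3.14, 3.14, 3.14, 3.14].

## Interface

Orientations are given as a unit quaternion [x, y, z, w].
In Python, from bench import manip, effector, viewer gives the robot as it stands. Calls block until the motion is done:
- manip.move_pose(position, orientation): joint-space move of the TCP to a pose.
- manip.servo_line(position, ori=None, vel=0.15): straight line of the TCP; ori=None keeps the orientation; vel is the mean speed in m/s.
- manip.movej(angles): joint-space move.
- effector.open_jaws() and effector.close(f_grip=None): open the fingers fully, or close them until they stop; f_grip is the grip in N (None keeps the last).
- manip.sleep(seconds).
- manip.solve_ik(position, orientation): joint angles nearest the present ones, or None.
- viewer.get_image(name): name is "scene" or "top"; returns the picture (420x560x3 uint8, red, green, blue); there is no depth.
- viewer.get_calibration(name): a dict with "vfov" (degrees; the focal length in pixels is half the picture's height over the tangent of half this angle, whatever the lens; pixels are square), "cx", "cy" (the principal point, pixels), "eye" and "attitude" of the camera in the world. Camera axes: x right, y down, z forward; pixel columns grow to the right and rows downward; lengths in m; the calibration is good to about 2 mm. A picture is of the moment at which its call begins. get_calibration takes no time and is no camera call.
A pose or a line that the arm cannot do raises manip.PlanningError and nothing moves.
- manip.hand_in(): hands the job in, once; it reports no verdict.
Readings, each from a call of its own:
- manip.current_clock(): time.
- manip.current_q(): joint angles.
- manip.current_joint_velocities(): joint speeds.
- manip.current_tau(): joint torques, N m.
- manip.current_tool_pos(): TCP position.
- manip.current_tcp_rot(): TCP orientation.
- manip.current_force(): force on the tool from outside, world axes, zero at the start.
- manip.current_wrist_torque(): the same for the moment, N m.
- manip.current_finger_gap(): finger opening in m.
Only numpy, scipy, OpenCV 4.12 (cv2) and the standard library are available. Lean on these libraries where they do the work, as an engineer would, in place of code of your own. Each camera call takes 0.05 s, during which the arm holds its last target.

## Task

First push the open drawer of the blue conditioning unit fully home, until it clicks past its detent and seats. Then pull the stuck white chamber lid up by its orange handle until the sticky seal lets go, without flinging it wide open, and keep holding it slightly open, with a gap of about 25 mm under its front edge, so that the chamber can air. Finish still holding the lid there with the gripper, the drawer still home, and do not disturb the pot, steel plate, screwdriver or brass slug lying around.

Things in the scene. Friction and masses are not known exactly. Their poses are not given: they have to be found in the camera images.
- unit: Fixed. Blue base 250 (x) x 340 (y) mm with grey black-edged worktop, its top 76 mm above the bench; on it an aluminium chamber 170 (x) x 190 (y) x 60 mm, centred 20 mm to +x of the unit's centre (60 mm of free worktop in front). Origin: centre of the base's underside, on the bench. Own -x is the front (drawer side, towards the robot), +z up. Place and yaw differ each time.
- drawer (a joint): Opening of the drawer in m: 0 = fully home, grows as it is pulled out along the unit's own -x (range 0 to 0.12; it starts 0.03 to 0.06 open). Pushing costs about 1 to 2 N; a sprung detent resists with about 9 N from 0.014 to 0.010, and from 0.004 on it pulls the drawer in against the stop at 0.
- drawer_handle (a point): Middle of the drawer's black bar handle, a bar about 80 mm long along the unit's y and about 10 mm thick, standing 35 mm in front of the drawer's aluminium front panel (front panel 196 mm wide, from 9 to 57 mm above the bench), 40 mm above the bench. It moves with the drawer.
- lid_handle (a point): Middle of the lid's orange handle: round bar 16 mm thick, 80 mm long along the unit's y, on two 10 mm posts 35 mm either side. Shut, its axis is 187 mm above the bench, with 28 mm clear under the bar to the lid. The lid's hinge axis runs along the unit's y, 139 mm above the bench at the chamber's far (+x) rim; shut, the bar is 130 mm in front of it (unit's -x) and 48 mm above. Moves with the lid.
- lid_front (a point): Middle of the lower front edge of the white lid (176 x 198 x 12 mm), 176 mm from its hinge; moves with it. 139 mm above the bench when shut (as it starts); what it rises is the gap (25 mm = 0.142 rad; hinge stops at 0.7 rad). Straight up at the handle the seal takes 12 to 17 N, plus a few N as the bar turns in a tight grip; it fades out by about 11 mm of gap, then the lid's weight (2 to 5 N) pulls it shut.
- pot: Bystander: white plastic open pot, 84 mm across, 85 mm high. Origin: centre of its underside. Stands on the bench beside the unit.
- plate: Bystander: flat steel plate 90 x 70 x 12 mm. Origin: centre of its underside. Lies on the bench beside the unit.
- driver: Bystander: screwdriver with a yellow handle, about 200 mm long, lying on the unit's worktop right of the chamber, along the unit's x. Origin: underside of it, near its middle.
- slug: Bystander: upright brass cylinder 32 mm across, 35 mm high, standing on the unit's worktop left of the chamber. Origin: centre of its underside.

How it is judged:
On the way, in this order (a step that is already met when the one before it is completed fails the run):
1. the drawer is fully home, seated past its detent (within 3 mm) (value of joint drawer below 0.003 m), for 0.2 s.
2. the lid has broken free of its seal, with the drawer home (height (world z) of lid_front above 0.15 m and value of joint drawer below 0.004 m), for 0.1 s.
At the end, for the whole second after the job is handed in: The drawer is home (within 4 mm) and the gripper's fingers hold the lid (more than 1 N) with its front edge 12 to 42 mm above its shut height (139 mm), around the asked 25 mm (height (world z) of lid_front between 0.151 and 0.181 m and contact force between the fingers and lid above 1 N and value of joint drawer below 0.004 m); the arm keeps its last pose, push and grip.
It fails at once if the lid is flung open beyond a gap of 66 mm at the front edge (height (world z) of lid_front above 0.205 m).
It fails at once if a bystander (pot, plate, screwdriver or slug) is moved by more than 20 mm (distance of any of pot, plate, driver, slug from where it was at the start of the episode above 0.02 m).
It fails at once if the lid is propped on a bystander (contact force between any of pot, plate, driver, slug and lid above 0.2 N).
It also fails if it takes over 45 s, if anything falls off the work surface, if the arm or the gripper's body presses on something with over 40 N, if the wrist force passes 120 N, or if a joint passes its speed limit or range.

## Working session

There is one attempt and no reset: what is moved stays moved. The work goes in short steps, each a Python script; the robot and the scene stay as the last script left them, time stands still between calls to the robot, and variables do not carry over. Pictures are saved under pics/ and viewed, and the job is handed in when it is done.

```bash
ls; mkdir -p pics; python3 - <<'E'
from bench import manip, effector, viewer
import cv2
for n in ("scene","top"):
    im=viewer.get_image(n); cv2.imwrite(f"pics/{n}0.png",cv2.cvtColor(im,cv2.COLOR_RGB2BGR)); print(viewer.get_calibration(n))
print(manip.current_clock(),manip.current_tcp_rot(),manip.current_finger_gap())
E
```

```text
pics
{'vfov': 52.89033096019499, 'cx': 277.4987224112992, 'cy': 206.2487446575669, 'eye': array([0.97607854, 0.33321559, 0.88392768]), 'attitude': array([ 0.38579869,  0.88519028, -0.23742894, -0.10594832])}
{'vfov': 44.000613647311795, 'cx': 274.6857757477613, 'cy': 204.70318812335987, 'eye': array([ 0.50993559, -0.00204201,  1.48005665]), 'attitude': array([-0.69985183,  0.7128211 , -0.02694023,  0.03698271])}
0.1 [ 8.14168880e-01 -5.80627464e-01 -7.00889208e-04 -5.39676873e-04] 0.09193364466805373
```

View pics/scene0.png

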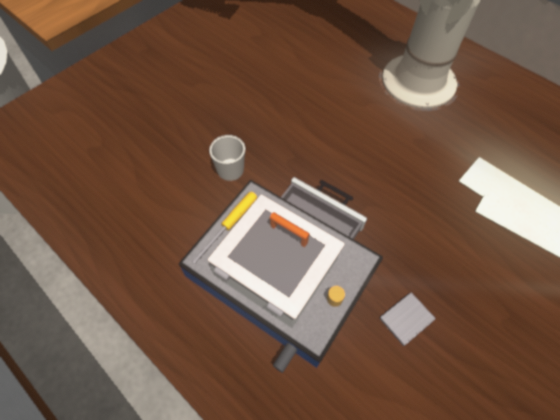

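View pics/top0.png

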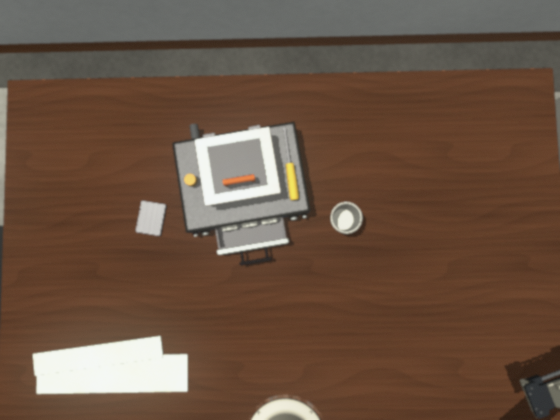

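The scene view shows the unit in the middle: orange handle at (289,227), open drawer at (325,210), pot at (229,158), plate at (408,318). The top view shows the orange bar at (239,181), drawer panel at (252,246), drawer handle at (257,257), slug at (190,180), driver at (292,180), pot at (346,218) and plate at (151,218).

```bash
cat > h.py <<'E'
import numpy as np, cv2
from scipy.spatial.transform import Rotation as R
from bench import manip, effector, viewer
def ray(n,uv):
    c=viewer.get_calibration(n); f=210/np.tan(np.radians(c['vfov'])/2)
    d=np.array([(uv[0]-c['cx'])/f,(uv[1]-c['cy'])/f,1.0]); return c['eye'],R.from_quat(c['attitude']).apply(d)
def cast(n,uv,z):
    e,d=ray(n,uv); return e+d*(z-e[2])/d[2]
def tri(a,b):
    (e1,d1),(e2,d2)=ray('scene',a),ray('top',b)
    s=np.linalg.lstsq(np.c_[d1,-d2],e2-e1,rcond=None)[0]
    p,q=e1+s[0]*d1,e2+s[1]*d2; return (p+q)/2,np.linalg.norm(p-q)
def big(m):
    n,l,s,c=cv2.connectedComponentsWithStats(m.astype(np.uint8)); i=1+np.argmax(s[1:,4]); return l==i
def orange(n,im=None):
    im=viewer.get_image(n) if im is None else im
    h=cv2.cvtColor(im,cv2.COLOR_RGB2HSV)
    m=big((h[...,0]<14)&(h[...,1]>190)&(h[...,2]>120)); return m
E
python3 - <<'E'
from h import *
np.set_printoptions(precision=4,suppress=True)
cen={}
for n in('scene','top'):
    im=cv2.cvtColor(cv2.imread(f'pics/{n}0.png'),cv2.COLOR_BGR2RGB)
    m=orange(n,im); y,x=np.nonzero(m); r=cv2.minAreaRect(np.c_[x,y].astype(np.float32)); print(n,m.sum(),r)
    cen[n]=r[0]
    b=cv2.boxPoints(r); P=np.array([cast(n,p,.187) for p in b]); print(P[:,:2])
    L=big((im.min(2)>190)&(np.add.outer(np.zeros(420),np.arange(560))<330)&(np.add.outer(np.arange(420),np.zeros(560))<330)&(np.add.outer(np.arange(420),np.zeros(560))>120))
    hull=cv2.convexHull(np.argwhere(L)[:,::-1].astype(np.int32)); rr=cv2.approxPolyN(hull,4) if n=='scene' else cv2.boxPoints(cv2.minAreaRect(hull))
    rr=np.array(rr).reshape(-1,2); print('lid',rr); Q=np.array([cast(n,p,.151) for p in rr]); print(Q[:,:2],np.linalg.norm(np.roll(Q,-1,0)-Q,axis=1))
    print('center',cast(n,r[0],.187))
print(tri(cen['scene'],cen['top']))
im=cv2.imread('pics/top0.png'); cv2.imwrite('pics/crop1.png',cv2.resize(im[110:280,120:380],None,fx=3,fy=3,interpolation=cv2.INTER_CUBIC))
E
```

```text
scene 47 ((280.3000183105469, 219.9000244140625), (18.335756301879883, 3.130495071411133), 26.56505012512207)
[[0.7026 0.0682]
 [0.6964 0.066 ]
 [0.6883 0.1003]
 [0.6944 0.1024]]
lid [[295 319]
 [207 259]
 [261 194]
 [345 242]]
[[0.8073 0.2226]
 [0.8354 0.0274]
 [0.6636 0.002 ]
 [0.6318 0.1946]] [0.1972 0.1736 0.1953 0.1777]
center [0.6954 0.0843 0.187 ]Traceback (most recent call last):
  File "<stdin>", line 6, in <module>
  File "h.py", line 18, in orange
    m=big((h[...,0]<14)&(h[...,1]>190)&(h[...,2]>120)); return m
  File "h.py", line 14, in big
    n,l,s,c=cv2.connectedComponentsWithStats(m.astype(np.uint8)); i=1+np.argmax(s[1:,4]); return l==i
                                                                      ~~~~~~~~~^^^^^^^^^
    return _wrapfunc(a, 'argmax', axis=axis, out=out, **kwds)
    return bound(*args, **kwds)
ValueError: attempt to get argmax of an empty sequence
```

```bash
sed -i 's/<14)&(h\[...,1\]>190)&(h\[...,2\]>120)/<14)\&(h[...,1]>165)\&(h[...,2]>140)/' h.py
python3 - <<'E'
from h import *
np.set_printoptions(precision=4,suppress=True)
cen={}
for n in('scene','top'):
    im=cv2.cvtColor(cv2.imread(f'pics/{n}0.png'),cv2.COLOR_BGR2RGB)
    h=cv2.cvtColor(im,cv2.COLOR_RGB2HSV); u,v=(289,227) if n=='scene' else (239,181); print(h[v-5:v+6,u])
    m=orange(n,im); y,x=np.nonzero(m); r=cv2.minAreaRect(np.c_[x,y].astype(np.float32)); print(n,m.sum(),r)
    cen[n]=r[0]
    b=cv2.boxPoints(r); P=np.array([cast(n,p,.187) for p in b]); print(P[:,:2])
    yy,xx=np.mgrid[:420,:560]
    L=big((im.min(2)>170)&(xx<355)&(yy<330)&(yy>115))
    hull=cv2.convexHull(np.argwhere(L)[:,::-1].astype(np.int32))
    rr=cv2.approxPolyN(hull,4); rr=np.array(rr).reshape(-1,2); print('lid',rr.tolist()); Q=np.array([cast(n,p,.151) for p in rr]); print(Q[:,:2],np.linalg.norm(np.roll(Q,-1,0)-Q,axis=1),Q.mean(0))
    print('center',cast(n,r[0],.187))
print(tri(cen['scene'],cen['top']))
im=cv2.imread('pics/top0.png'); cv2.imwrite('pics/crop1.png',cv2.resize(im[110:280,120:380],None,fx=3,fy=3,interpolation=cv2.INTER_CUBIC))
E
```

```text
[[ 10 155 224]
 [ 11 186 230]
 [ 12 190 235]
 [ 12 190 235]
 [ 11 190 232]
 [ 11 189 224]
 [ 10 183 209]
 [ 10 170 180]
 [  9 141 147]
 [  8  88 116]
 [  7  46 100]]
scene 255 ((288.8627014160156, 225.87823486328125), (41.8212890625, 6.550323486328125), 30.256441116333008)
[[0.707  0.0665]
 [0.6938 0.0627]
 [0.681  0.1417]
 [0.6938 0.1448]]
lid [[293, 322], [204, 262], [261, 193], [346, 242]]
[[0.8135 0.2235]
 [0.8433 0.0277]
 [0.6619 0.0003]
 [0.6305 0.196 ]] [0.198  0.1834 0.1982 0.1851] [0.7373 0.1119 0.151 ]
center [0.6938 0.1045 0.187 ]
[[ 10  91 177]
 [ 10 146 208]
 [ 11 168 226]
 [ 11 170 229]
 [ 11 173 220]
 [ 11 166 191]
 [ 10 135 151]
 [ 10  76 114]
 [ 15  26  97]
 [ 23  11  95]
 [ 18  11 113]]
top 98 ((238.82432556152344, 179.44595336914062), (3.452378749847412, 28.441024780273438), 80.53767395019531)
[[0.6919 0.1403]
 [0.7023 0.0696]
 [0.6937 0.0683]
 [0.6832 0.1389]]
lid [[204, 206], [193, 138], [269, 125], [280, 192]]
[[0.6307 0.1977]
 [0.8091 0.2254]
 [0.8393 0.0269]
 [0.6632 0.0015]] [0.1805 0.2008 0.1779 0.1988] [0.7356 0.1129 0.151 ]
center [0.6928 0.1043 0.187 ]
(array([0.6931, 0.1042, 0.1856]), np.float64(0.0004399016188605111))
```

View pics/crop1.png

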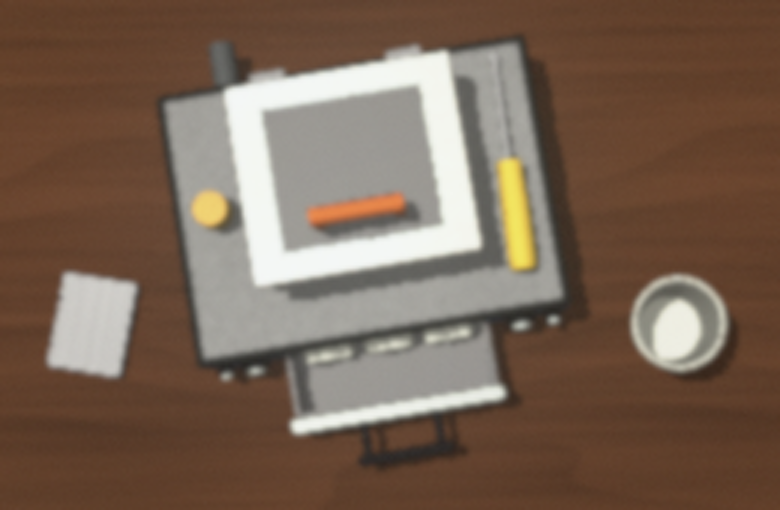

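```bash
python3 - <<'E'
from h import *
np.set_printoptions(precision=4,suppress=True)
print('bar',cast('top',(120+411/3,110+453/3),.04),'panel',cast('top',(120+400/3,110+412/3),.057),'pot',cast('top',(346,218),.085),'drv',cast('top',(292,180),.09),'slug',cast('top',(190,180),.111))
y=np.radians(8.7);c,s=np.cos(y),np.sin(y)
ux=np.array([c,s,0]);uy=np.array([-s,c,0]);U=np.array([.7197,.1098,0])
b=cast('top',(120+411/3,110+453/3),.04)-U;print('bar unit',b@ux,b@uy)
def down(x): x=x/np.linalg.norm(x);z=np.array([0,0,-1.]);return R.from_matrix(np.c_[x,np.cross(z,x),z]).as_quat()
p=U-.24*ux
for nm,x in(('y+',uy),('y-',-uy),('x+',ux),('x-',-ux)):
    for q in (p+[0,0,.2],p+[0,0,.03],U-.15*ux+[0,0,.03],np.array([.694,.105,.25]),np.array([.694,.105,.168])):
        print(nm,manip.solve_ik(q,down(x)))
E
```

```text
bar [0.4858 0.0688 0.04  ] panel [0.5234 0.0774 0.057 ] pot [ 0.5972 -0.1741  0.085 ] drv [ 0.7021 -0.0313  0.09  ] slug [0.7046 0.2407 0.111 ]
bar unit -0.2373753122531331 -0.005173922637894849
y+ [ 0.8672  0.6536 -1.4342  1.958   0.7078  1.1848  0.8788]
y+ [ 0.3717  0.603  -0.7064  2.0745  0.6223  0.6835  0.9742]
y+ [ 0.429   0.7869 -0.8491  1.8512  0.7692  0.8698  0.9173]
y+ [ 0.3302  0.686  -0.8526  1.3672  0.5153  1.3163  1.1866]
y+ [ 0.4243  0.8545 -1.0387  1.4428  0.7483  1.2706  1.0392]
y- [ 0.776   0.4769 -1.2213  1.9596  0.5147  1.0676 -2.0907]
y- [ 0.3817  0.6077 -0.7194  2.0742  0.6338  0.6884 -2.177 ]
y- [ 0.3126  0.7133 -0.6761  1.8549  0.6124  0.7927 -2.1097]
y- [ 0.4367  0.7885 -1.093   1.3632  0.694   1.396  -2.0632]
y- [ 0.3707  0.7976 -0.9194  1.4447  0.6508  1.2211 -2.0451]
x+ [ 0.7609  0.4601 -1.1946  1.9599  0.4939  1.0578 -0.5012]
x+ [ 0.3234  0.582  -0.6441  2.076   0.567   0.6617 -0.5506]
x+ [ 0.3524  0.7351 -0.7336  1.8536  0.6645  0.8157 -0.5778]
x+ [ 0.3873  0.7332 -0.9732  1.365   0.6025  1.3523 -0.4381]
x+ [ 0.3836  0.8099 -0.9468  1.4442  0.6728  1.2316 -0.4876]
x- [ 0.874   0.6809 -1.4602  1.9579  0.7342  1.205   2.4264]
x- [ 0.749   1.0164 -1.3071  2.065   1.1592  1.1099  2.1507]
x- [-0.8512  0.8201  0.9025  1.895  -0.8519  0.8675 -2.4919]
x- [-0.8866  0.9425  1.3518  1.4165 -0.9148  1.4874 -2.5597]
x- [-0.8942  1.0591  1.3497  1.4952 -1.037   1.4165 -2.4891]
```

```bash
cat >> h.py <<'E'
np.set_printoptions(precision=4,suppress=True)
YAW=np.radians(8.7);_c,_s=np.cos(YAW),np.sin(YAW)
ux=np.array([_c,_s,0]);uy=np.array([-_s,_c,0]);U=np.array([.7197,.1098,0])
def down(x): x=x/np.linalg.norm(x);z=np.array([0,0,-1.]);return R.from_matrix(np.c_[x,np.cross(z,x),z]).as_quat()
def save(n,f):
    im=viewer.get_image(n); cv2.imwrite(f"pics/{f}.png",cv2.cvtColor(im,cv2.COLOR_RGB2BGR)); return im
E
python3 - <<'E'
from h import *
effector.close(10)
manip.move_pose(U-.285*ux+[0,0,.2],down(uy))
print(manip.current_clock(),manip.current_tool_pos())
manip.servo_line(U-.285*ux+[0,0,.026],vel=.15)
print(manip.current_clock(),manip.current_tool_pos(),manip.current_force(),manip.current_finger_gap())
save('top','t1')
E
```

```text
4.075 [0.4383 0.0659 0.2   ]
5.3833 [0.4385 0.0669 0.0266] [0.2677 0.0727 0.8475] 0.00047784411748120115
```

View pics/t1.png

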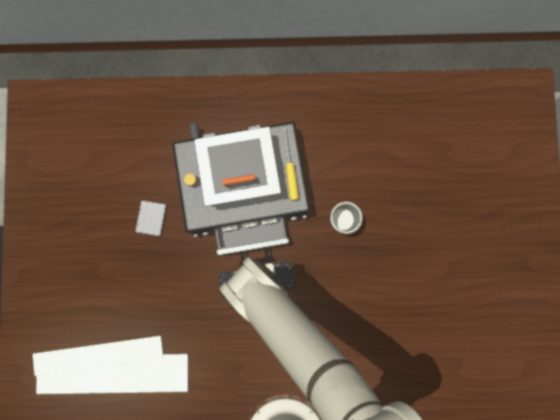

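The gripper stands just in front of the drawer handle, around (255,280). The drawer panel is still at (252,246) and everything else is untouched. Next I push with force monitoring.

```bash
python3 - <<'E'
from h import *
def at(x): return U+x*ux+np.array([0,0,.026])
x=-.285
f0=manip.current_force()@ux
x=-.262; manip.servo_line(at(x),vel=.08)
seen=0
while x<-.140:
    x+=.004; manip.servo_line(at(x),vel=.06)
    F=manip.current_force(); t=manip.current_tool_pos()
    f=-(F@ux)+f0
    print(f"{manip.current_clock():.2f} cmd {x:.3f} act {(t-U)@ux:.4f} f {f:.1f}")
    if f>18: break
manip.sleep(.3); print(manip.current_force(),(manip.current_tool_pos()-U)@ux,manip.current_clock())
E
```

```text
6.12 cmd -0.258 act -0.2580 f 0.5
6.38 cmd -0.254 act -0.2538 f -0.2
6.62 cmd -0.250 act -0.2497 f -0.9
6.88 cmd -0.246 act -0.2455 f -1.0
7.12 cmd -0.242 act -0.2415 f -0.4
7.38 cmd -0.238 act -0.2375 f -0.4
7.62 cmd -0.234 act -0.2335 f -0.0
7.88 cmd -0.230 act -0.2295 f -0.5
8.12 cmd -0.226 act -0.2255 f -0.4
8.38 cmd -0.222 act -0.2215 f 0.2
8.62 cmd -0.218 act -0.2175 f -0.1
8.88 cmd -0.214 act -0.2135 f -0.8
9.12 cmd -0.210 act -0.2095 f -1.2
9.38 cmd -0.206 act -0.2063 f 0.9
9.62 cmd -0.202 act -0.2016 f 0.8
9.88 cmd -0.198 act -0.1968 f -0.8
10.12 cmd -0.194 act -0.1936 f 1.1
10.38 cmd -0.190 act -0.1935 f 9.1
10.62 cmd -0.186 act -0.1935 f 18.6
[-18.05    -2.3847  13.8681] -0.1934747258655441 10.925
```

```bash
python3 - <<'E'
from h import *
im=save('top','t2');cv2.imwrite('pics/t2c.png',cv2.resize(cv2.cvtColor(im,cv2.COLOR_RGB2BGR)[110:300,140:340],None,fx=3,fy=3,interpolation=cv2.INTER_CUBIC))
im=save('scene','s2');cv2.imwrite('pics/s2c.png',cv2.resize(cv2.cvtColor(im,cv2.COLOR_RGB2BGR)[120:320,200:460],None,fx=3,fy=3,interpolation=cv2.INTER_CUBIC))
E
```

```text
(no output)
```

View pics/t2c.png

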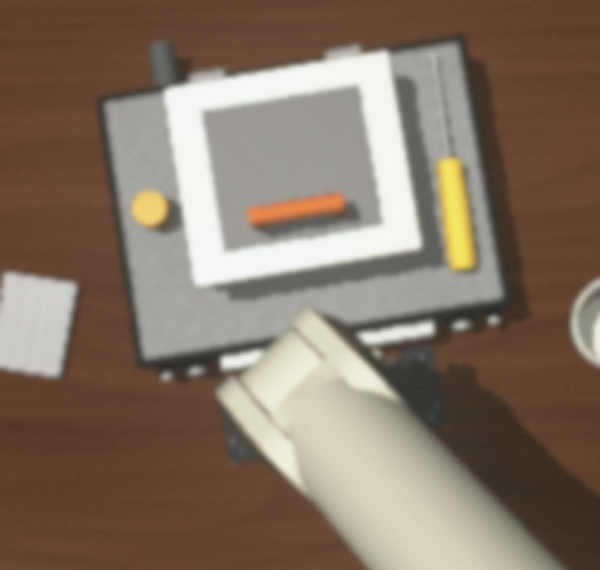

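View pics/s2c.png

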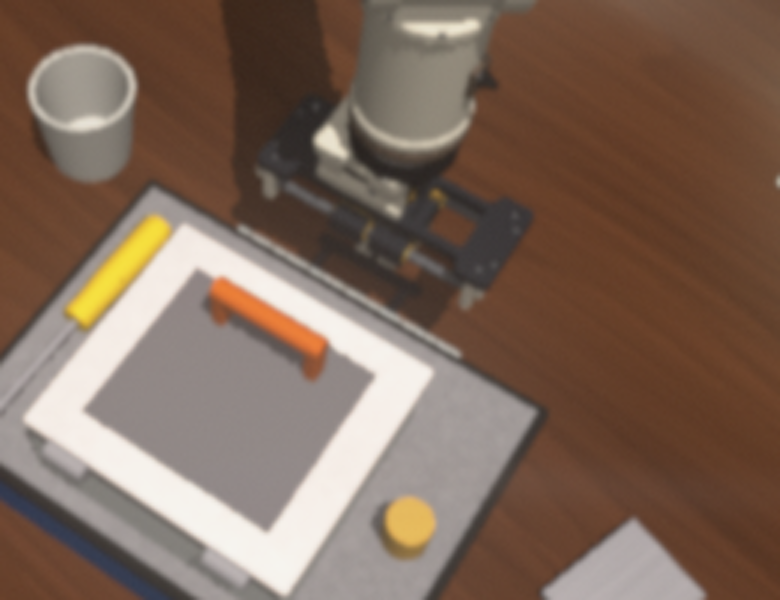

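```bash
python3 - <<'E'
from h import *
print(manip.current_tool_pos())
def at(x): return U+x*ux+np.array([0,0,.026])
manip.servo_line(at(-.184),vel=.05); print(manip.current_force(),manip.current_tool_pos(),(manip.current_tool_pos()-U)@ux)
manip.servo_line(at(-.25),vel=.15); print(manip.current_force())
manip.servo_line(at(-.25)+[0,0,.19],vel=.25)
effector.open_jaws()
print(manip.current_clock())
manip.move_pose(np.array([.56,-.12,.33]),down(ux))
im=save('top','t3');cv2.imwrite('pics/t3c.png',cv2.resize(cv2.cvtColor(im,cv2.COLOR_RGB2BGR)[110:300,140:340],None,fx=3,fy=3,interpolation=cv2.INTER_CUBIC))
im=save('scene','s3')
print(manip.current_clock())
E
```

```text
[0.5284 0.0804 0.0247]
[-21.5142  -3.1742  16.391 ] [0.5285 0.0803 0.0244] -0.19349224675410567
[ 0.0294  0.4231 -1.0673]
14.2333
15.3417
```

View pics/t3c.png

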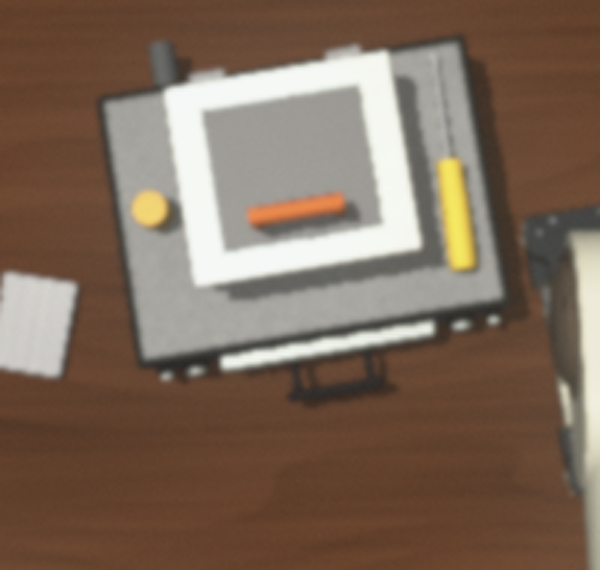

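View pics/s3.png

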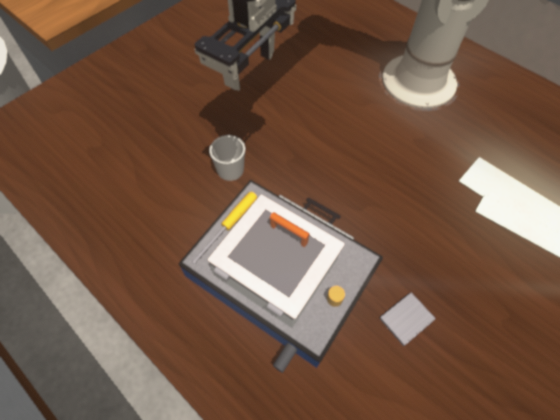

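The drawer panel now sits flush at the unit's front edge (crop (327,345)). The push stopped hard at the same place from 9 N up to 25 N, well past the detent force, so it is seated. Bystanders look unchanged. Next I grasp the lid handle.

```bash
python3 - <<'E'
from h import *
B=np.array([.694,.105,.187]); q=down(ux)
manip.move_pose(B+[0,0,.07],q)
manip.servo_line(B-[0,0,.019],vel=.12)
print(manip.current_clock(),manip.current_tool_pos(),manip.current_force())
effector.close(55)
print(manip.current_clock(),manip.current_tool_pos(),manip.current_force(),manip.current_finger_gap())
save('scene','s4')
E
```

```text
17.2917 [0.6946 0.1052 0.1689] [-0.095   0.0442  0.3764]
18.4833 [0.692  0.1047 0.1678] [-4.5505 -1.7411  3.8632] 0.014640205225226766
```

View pics/s4.png

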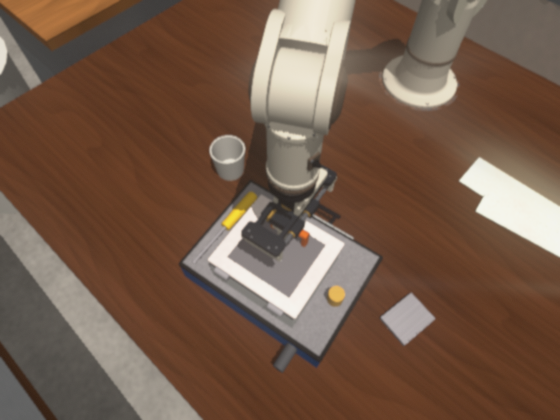

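```bash
cat > lift.py <<'E'
from h import *
T0=np.array([.692,.1047,.168]); H=T0+[0,0,.019]+.130*ux-np.array([0,0,.048]); q0=R.from_quat(down(ux))
def pose(th):
    r=R.from_rotvec(uy*th); return H+r.apply(T0-H),(r*q0).as_quat()
def rep(th):
    t=manip.current_tool_pos(); r=R.from_quat(manip.current_tcp_rot())
    g=t-.019*r.apply([0,0,1]); v=g-H
    a=np.arctan2(v[2],-v@ux)-np.arctan2(.048,.130)
    gap=.176*np.sin(a)
    print(f"{manip.current_clock():.2f} cmd {th*176:.1f} grip-gap {gap*1e3:.1f}mm F {manip.current_force()} jaw {manip.current_finger_gap():.4f}"); return gap
E
python3 - <<'E'
from lift import *
rep(0)
for th in np.arange(.01,.0951,.0142):
    p,q=pose(th); manip.servo_line(p,q,vel=.02); g=rep(th)
    if g>.04: break
save('scene','s5'); im=save('top','t5')
E
```

```text
18.53 cmd 0.0 grip-gap -0.2mm F [-6.2884 -0.6666  3.6009] jaw 0.0146
18.79 cmd 1.8 grip-gap 0.7mm F [-0.0273  0.243  -5.4872] jaw 0.0146
19.04 cmd 4.3 grip-gap 3.2mm F [ 1.5415  0.4093 -5.5573] jaw 0.0146
19.29 cmd 6.8 grip-gap 5.5mm F [  2.0097   1.4808 -10.0732] jaw 0.0146
19.54 cmd 9.3 grip-gap 9.0mm F [ 1.4941  0.9652 -9.2961] jaw 0.0151
19.79 cmd 11.8 grip-gap 13.2mm F [ 0.5394 -0.4923 -4.2349] jaw 0.0150
20.04 cmd 14.3 grip-gap 15.4mm F [ 0.9487 -0.5699 -4.8547] jaw 0.0146
```

View pics/s5.png

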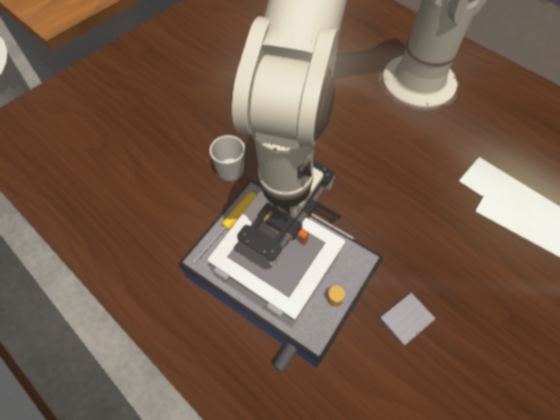

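```bash
python3 - <<'E'
from lift import *
for th in (.11,.126,.142):
    p,q=pose(th); manip.servo_line(p,q,vel=.02); g=rep(th)
manip.sleep(.5); rep(.142)
a=cv2.imread('pics/s3.png'); im=save('scene','s6'); save('top','t6')
b=cv2.cvtColor(im,cv2.COLOR_RGB2BGR)
f=lambda i:cv2.resize(i[170:350,180:400],None,fx=3,fy=3,interpolation=cv2.INTER_CUBIC)
cv2.imwrite('pics/s6c.png',f(b)); cv2.imwrite('pics/s3c.png',f(a))
E
```

```text
20.48 cmd 19.4 grip-gap 19.1mm F [ 0.0001 -1.1209 -6.7185] jaw 0.0149
20.74 cmd 22.2 grip-gap 22.4mm F [ 0.031  -0.5606 -5.6201] jaw 0.0148
21.00 cmd 25.0 grip-gap 25.7mm F [ 1.1294 -0.9009 -4.7133] jaw 0.0147
21.50 cmd 25.0 grip-gap 25.7mm F [ 0.8772 -0.8969 -2.4056] jaw 0.0143
```

View pics/s6c.png

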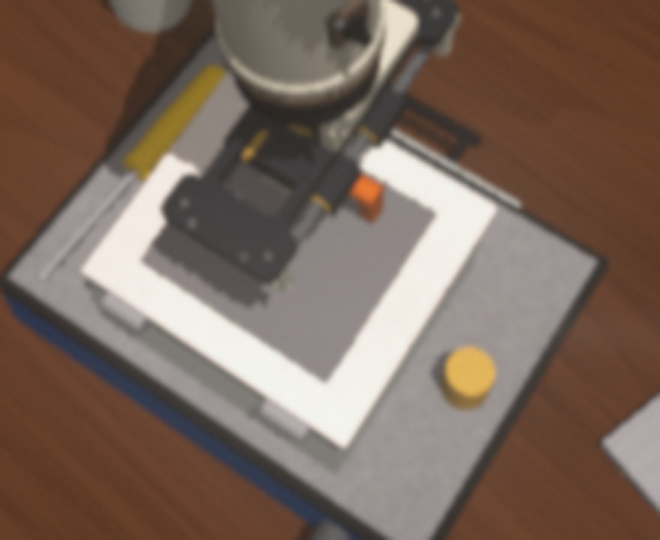

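View pics/s3c.png

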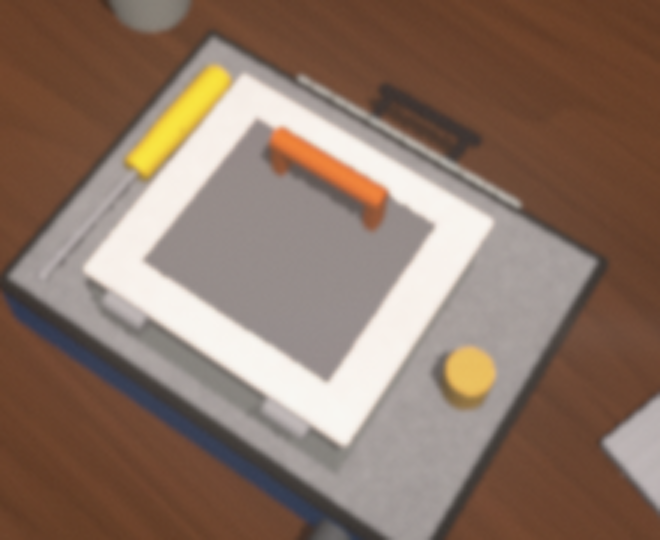

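The crop shows the front-left lid corner moved from (492,218) to (496,208) and the orange bar end to (367,193). I'll check that shift against the projected one. The drawer panel, screwdriver and slug are where they were.

```bash
python3 - <<'E'
from lift import *
c=viewer.get_calibration('scene'); f=210/np.tan(np.radians(c['vfov'])/2)
def proj(p):
    d=R.from_quat(c['attitude']).inv().apply(p-c['eye']); return np.array([f*d[0]/d[2]+c['cx'],f*d[1]/d[2]+c['cy']])
for nm,P in(('corner',np.array([.631,.1968,.151])),('barend',T0+[0,0,.019]+.04*uy)):
  for g in(0,10,15,20,25,30):
    th=np.arcsin(g/176); w=H+R.from_rotvec(uy*th).apply(P-H); print(nm,g,(proj(w)-[180,170])*3)
# corner measure: same right-extreme of lid mask in both
for s in('s3','s6'):
    im=cv2.imread(f'pics/{s}.png'); yy,xx=np.mgrid[:420,:560]
    L=big((im.min(2)>170)&(xx<355)&(xx>200)&(yy<330)&(yy>215)); p=np.argwhere(L)[:,::-1]; k=p[:,0]>=p[:,0].max()-1; print(s,(p[k].mean(0)-[180,170])*3)
rep(.142)
E
```

```text
corner 0 [498.4373 217.2851]
corner 10 [499.9803 211.6489]
corner 15 [500.5932 209.0483]
corner 20 [501.0973 206.5965]
corner 25 [501.4898 204.2975]
corner 30 [501.7673 202.1554]
barend 0 [383.4926 198.6226]
barend 10 [381.7184 196.9126]
barend 15 [380.6723 196.2827]
barend 20 [379.5173 195.8071]
barend 25 [378.2509 195.4893]
barend 30 [376.8703 195.3337]
s3 [490.2 222.3]
s6 [492.8571 209.5714]
21.60 cmd 25.0 grip-gap 25.7mm F [ 1.0059 -1.0582 -0.5709] jaw 0.0145
```

```bash
python3 - <<'E'
from lift import *
for i in range(4): manip.sleep(.4); rep(.142)
for s in('s7',):
    save('scene',s); im=cv2.imread(f'pics/{s}.png'); yy,xx=np.mgrid[:420,:560]
    L=big((im.min(2)>170)&(xx<355)&(xx>200)&(yy<330)&(yy>215)); p=np.argwhere(L)[:,::-1]; k=p[:,0]>=p[:,0].max()-1; print(s,(p[k].mean(0)-[180,170])*3)
print(cv2.absdiff(im,cv2.imread('pics/s6.png')).max())
E
```

```text
22.00 cmd 25.0 grip-gap 25.5mm F [ 1.4467 -1.3105  0.6635] jaw 0.0146
22.40 cmd 25.0 grip-gap 25.3mm F [ 0.8388 -1.6613  2.7852] jaw 0.0146
22.80 cmd 25.0 grip-gap 25.2mm F [ 1.3497 -2.5954  2.6484] jaw 0.0148
23.20 cmd 25.0 grip-gap 25.1mm F [ 1.2986 -3.0677  4.7672] jaw 0.0146
s7 [492.8571 209.5714]
29
```

```bash
python3 - <<'E'
from lift import *
rep(.142); save('scene','s8'); save('top','t8'); manip.hand_in()
E
```

```text
23.25 cmd 25.0 grip-gap 25.2mm F [ 1.2181 -1.9481  4.1405] jaw 0.0144
the job is handed in; nothing more can be done
```

View pics/t8.png

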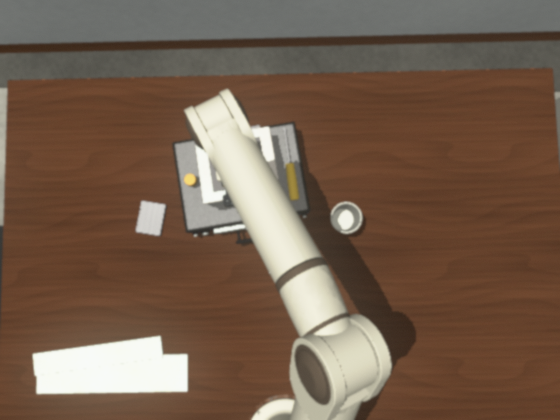

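I pushed the drawer home, broke the lid's seal, and handed the job in at about 23 s with the gripper still holding the lid about 25 mm open. No verdict is reported.

- **Drawer:** I pushed with the closed fingers until it hit a hard stop. It did not move as the push rose from 9 to about 25 N, which is well above the 9 N detent. The images show its panel flush with the unit's front, and still there after the lid was lifted.
- **Lid:** I gripped the orange bar with 55 N and lifted along the hinge arc, tilting the tool with the lid. The pull peaked at about 10 N near 6–9 mm of gap and then fell off, so the seal let go without flinging. That is less than the stated 12–17 N, but I only read the force every 2.5 mm.
- **Final gap:** The tool position gives 25.2 mm. The shift of the lid's corner in the scene picture suggests 20–25 mm, and both are inside the 12–42 mm band.
- **Bystanders:** The pot, plate, screwdriver and slug appear at their starting pixels in the last top view.
- **Unexplained:** While holding, the vertical force reading drifted from −5 to +4 N. The gap reading slipped only about 0.5 mm over those 2 s, and the lid's corner stayed put in the pictures.

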